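Sort the swapped headphone drivers at the test clamshell

ROBOT

A 7-joint arm with a two-finger parallel gripper is mounted at the origin on the work surface. World frame = base frame: x ahead of the robot, y to its left, z up, the work surface at z = 0. Lengths are in m, angles in degrees, forces in N, time in s.
With the tool pointing down it reaches from about 0.4 to 0.925 m from the base axis. Payload 5.6 kg.
Tool frame: the origin (TCP) lies midway between the tips of the shut fingers; the grasp point (between the pads) lies 19 mm behind it; z points along the fingers, y is the line along which they close (so a half turn about z gives the same grasp; the last joint's range is limited). The gripper opens to 85 mm and grips with 20 to 120 N. Pads are 22 mm wide; open, the fingers measure 114 mm over their backs; the gripper's body (76 mm by 85 mm) begins 54 mm behind the grasp point. The pads swing forward as they close: fully open they stand 13 mm farther back than shut.
Start: joints at [-70.302, 26.786, -0.665, 91.828, 0.344, 61.387, -3.226], TCP at [0.245, 0.602, 0.231] pointing down, gripper open.
Joint ranges: [-144.91, 144.91], [-17.63, 115.5], [-89.93, 88.59], [15.96, 139.68], [-74.01, 254.01], [8.47, 105.57], [-167.45, 167.45]. Speed limits (degrees/s): [147.25, 147.25, 180, 180, 180, 180, 180].

INTERFACE

Orientations are given as a 3x3 rotation matrix whose columns are the frame's x, y, z axes.
In Python, from rig import * gives the robot as it stands.
- The arm moves only by the tool apply_moves, never from a script. Its argument "steps" is a list of rows, each an object of numbers: "dx", "dy", "dz": the shift along the world's x, y, z in units of 40 mm (1.0 is 40 mm); "yaw": the turn about the world's z in units of 6 degrees (1.0 is 6 degrees). A call has 1 to 10 rows; each row shifts and turns the commanded pose from where the row before left it; what a row does not reach is not made up. A row lasts 1/8 s, in which the tool goes at most 62.5 mm and 10.7 degrees, less where a joint would pass 70% of its speed; a pose out of reach is approached as far as the arm can. A call is refused whole if a number of a shift passes 1 or a number of a turn 1, either way. A call with a gripper value outside its range is refused whole. "grip" is the opening, from 0 (shut) to 1 (fully open), set as the call begins (left out, the last holds). The fingers move at their own pace and stop on an object; "grip_force" is the grip in N (left out, the last holds). Time passes only in rows, so rows that do not move let the fingers close. It gives the time, the measured TCP pose, the force, the opening and the grip force at its end, in the units of the state.
- read_state(): the state, without advancing time (a new reading comes with each control period).
- snapshot(name): name is "side" or "top" or "wrist"; returns the picture (400x640x3 uint8, red, green, blue); there is no depth.
- camera_model(name): a dict with "fx", "fy", "cx", "cy" (pixels), "view" (4x4, takes a point from world to camera coordinates). Camera axes: x right, y down, z forward; pixel columns grow to the right and rows downward; lengths in m; the calibration is good to about 2 mm. A picture is of the moment at which its call begins: read the wrist's pose just before it. camera_model takes no time and is no camera call; for the wrist camera it gives the pose at the moment of the call.
- job_done(): hands the job in; it is judged then, once.
Trained networks look in the newest picture that a camera, given by its name, has taken for a name from the list of things; names that differ only in an ending like _2 or _b are one class to them, and where a whole thing is asked for, a point or a joint stands for the part that bears it (a point fixed in the world has none). Each returns a list of dicts, best first, with "confidence" (0 to 1); they miss things now and then, are a little off and sometimes report something else, mostly with a low value. They report only what shows in the picture. A call takes as long as a camera call. They do not tell look-alikes from the thing itself.
- recognise(camera, name): "box" ([left, top, right, bottom] in pixels, round what is visible of it).
- place_of(camera, name): "at" ([column, row] in pixels: a listed point, or the origin of a listed thing).
The state is a dict: "time_s": time; "qpos": joint angles; "joint_vel": joint speeds; "joint_torque": joint torques, N m; "eef_pos": TCP position; "orientation": TCP orientation; "contact_force": force on the tool from outside, world axes, zero at the start; "moment": the same for the moment, N m; "width": finger opening in m; "finger_force": force on a finger pad.
Only numpy, scipy, OpenCV 4.12 (cv2) and the standard library are available. Lean on these libraries where they do the work, as an engineer would, in place of code of your own. Each camera call takes 0.05 s, during which the arm holds its last target. There are 200 camera calls.

TASK

The three headphone drivers are in the wrong places: swing the test clamshell's lid over past upright so that it stays open by itself, and put the red driver in the red baffle, the blue driver in the blue baffle and the black driver with the yellow dot (due for a retest) in the clamshell's nest, each lying flat with its magnet up inside the collar. All three places are taken, so park one driver on the black rubber disc on the way; set the drivers down, never drop them, and never rest one on the bare bench, where steel chips would stick to the magnets. Leave the lid open at the end, and do not shift the white bottle with the yellow cap.

Things in the scene. Friction and masses are not known exactly. Their poses are not given: they have to be found in the camera images.
- red_driver: headphone driver with red frame, flat, magnet up: flange 50 mm across, 4 mm thick; basket tapering to 34 mm at 8 mm; then the round steel magnet pot to grip, 28 mm across, from 8 to 24 mm above the underside, a red dot on top. About 60 g. Origin: centre of underside, z up. Starts in the clamshell's nest, caught under the closed lid, its pot showing through the lid's hole.
- blue_driver: headphone driver with blue frame, flat, magnet up: flange 50 mm across, 4 mm thick; basket tapering to 34 mm at 8 mm; then the round steel magnet pot to grip, 28 mm across, from 8 to 24 mm above the underside, a blue dot on top. About 60 g. Origin: centre of underside, z up. Starts in the red baffle.
- black_driver: headphone driver with black frame, flat, magnet up: flange 50 mm across, 4 mm thick; basket tapering to 34 mm at 8 mm; then the round steel magnet pot to grip, 28 mm across, from 8 to 24 mm above the underside, a yellow dot on top. About 60 g. Origin: centre of underside, z up. Starts in the blue baffle.
- red_baffle: red baffle: white round plate 104 mm across, fixed on the bench. Its seat is the flat top, 14 mm above the bench, inside a raised red collar (inside 66 mm, outside 80 mm across, 5 mm high above the seat). Origin: under its centre, on the bench. Holds a driver of another colour at the start.
- blue_baffle: blue baffle: white round plate 104 mm across, fixed on the bench. Its seat is the flat top, 14 mm above the bench, inside a raised blue collar (inside 66 mm, outside 80 mm across, 5 mm high above the seat). Origin: under its centre, on the bench. Holds a driver of another colour at the start.
- parking_disc: plain black rubber disc, 110 mm across and 8 mm thick, fixed flat on the bench, empty at the start: the free spot. Origin: under its centre, on the bench.
- clamshell: aluminium test fixture fixed on the bench, 140 mm (x) by 130 mm (y), hinged lid. Nest at the centre of its top: flat seat 42 mm above the bench in a white collar (inside 66 mm across, 5 mm high). Origin: under its centre, on the bench. Its x points away from the robot to the hinge (within 0.25 rad of world x). Hinge line: along its y, at x = +66 mm, 54 mm above the bench.
- clam_lid (a joint): angle of the clamshell's grey lid plate (90 mm wide, 10 mm thick, 48 mm hole over the nest), rad: 0 closed and level (the start), grows as its front edge rises, 1.57 upright, 2.0 leaning back on its stop. Damped, about 0.3 kg; below upright it falls shut, let go beyond about 1.65 it sinks open onto the stop by itself.
- lid_grip (a point): centre of the lid's black grip: a horizontal bar 18 mm thick, 30 mm long along the hinge line, on a 14 mm tongue at the lid's front edge; 161 mm from the hinge line, 54 mm above the bench when closed, free space around and below. Can be pinched from above by its two ends (30 mm), and turns between the fingers as the lid swings.
- bottle: standing bystander: white bottle with a yellow cap, 44 mm across and 105 mm tall, loose, near the back of the work area. Origin: centre of its underside.
Not all that is in view belongs to the job. Of the things that look like the blue_driver, the larger one is meant.

How it is judged:
By the outcome, as a careful person would: the job done as asked, in the order asked, and still so for the second after the job is handed in, with the robot touching nothing.
It also fails if it takes over 128 s, if anything falls off the work surface, if the arm or the gripper's body presses on something with over 40 N, if the wrist force passes 120 N, or if a joint passes its speed limit or range.

## Working session

There is one attempt and no reset: what is moved stays moved. The work goes in short steps, Python scripts to look and compute and a tool call to move; the robot and the scene stay as the last step left them, time stands still between calls to the robot, and variables do not carry over. Pictures are saved under pics/ and viewed, at most 14 in all, crops included, and the job is handed in when it is done.

Besides the shell and the picture viewer there is one more tool, called after "Request:" by a JSON object that holds its "fn" and its "kwargs", one argument or row to a line. apply_moves: Moves the arm, as the interface text tells. Its arguments: {"type":"object","properties":{"steps":{"type":"array"},"grip":{"type":"number"},"grip_force":{"type":"number"}},"required":["steps"]}

```bash
ls; mkdir -p pics; cat > h.py <<'E'
from rig import *
import numpy as np, cv2
def save(n,img): cv2.imwrite(f"pics/{n}.png", np.ascontiguousarray(img[:,:,::-1]))
def ray(m,uv,z):
    V=np.array(m["view"]);R=V[:3,:3];t=V[:3,3];c=-R.T@t
    d=R.T@np.array([(uv[0]-m["cx"])/m["fx"],(uv[1]-m["cy"])/m["fy"],1])
    return c+d*(z-c[2])/d[2]
def proj(m,p):
    V=np.array(m["view"]);q=V[:3,:3]@np.array(p)+V[:3,3]
    return np.array([m["fx"]*q[0]/q[2]+m["cx"],m["fy"]*q[1]/q[2]+m["cy"]])
E
python3 - <<'E'
from h import *
s=read_state();print({k:np.round(v,3).tolist() for k,v in s.items()})
zs=dict(red_driver=42,blue_driver=14,black_driver=14,red_baffle=0,blue_baffle=0,parking_disc=0,clamshell=0,lid_grip=54,bottle=0)
for c in ["top","side"]:
    im=snapshot(c);save(c+"0",im);m=camera_model(c)
    V=np.array(m["view"]);print(c,m["fx"],m["cx"],m["cy"],"cam at",-V[:3,:3].T@V[:3,3])
    for n,z in zs.items():
        for r in place_of(c,n)[:3]:
            print(n,np.round(r["at"]),round(r["confidence"],2),np.round(ray(m,r["at"],z/1000),3))
E
```

```text
pics
{'time_s': 0.0, 'qpos': [-70.3, 26.837, -0.665, 91.878, 0.343, 61.388, -3.226], 'joint_vel': [0.02, -0.026, 0.163, 0.05, 0.045, 0.04, 0.036], 'joint_torque': [-0.0, -53.238, 0.022, -25.13, 0.012, 0.008, 0.0], 'eef_pos': [0.245, 0.601, 0.23], 'orientation': [[-0.926, 0.377, -0.001], [0.377, 0.926, -0.002], [-0.0, -0.002, -1.0]], 'contact_force': [-0.44, -0.594, -0.995], 'moment': [0.043, -0.043, -0.015], 'finger_force': 0.0, 'width': 0.085}
top 473.4051028501066 316.51605696556163 203.97139906604033 cam at [0.43307097 0.0280097  1.22167844]
red_driver [385. 199.] 0.72 [ 0.574 -0.124  0.042]
red_driver [385. 235.] 0.31 [ 0.484 -0.122  0.042]
blue_driver [210. 231.] 0.67 [0.502 0.322 0.014]
blue_driver [171. 219.] 0.49 [0.534 0.423 0.014]
black_driver [460. 235.] 0.66 [ 0.482 -0.315  0.014]
black_driver [456. 238.] 0.42 [ 0.476 -0.306  0.014]
red_baffle [217. 232.] 0.73 [0.498 0.308 0.   ]
red_baffle [458. 235.] 0.64 [ 0.482 -0.314  0.   ]
blue_baffle [459. 236.] 0.68 [ 0.48  -0.316  0.   ]
parking_disc [290. 204.] 0.66 [0.569 0.117 0.   ]
parking_disc [332. 141.] 0.61 [0.735 0.004 0.   ]
clamshell [382. 202.] 0.61 [ 0.571 -0.123  0.   ]
lid_grip [384. 236.] 0.58 [ 0.482 -0.116  0.054]
bottle [334. 140.] 0.7 [ 0.736 -0.001  0.   ]
side 413.7757517847878 318.2485415674554 199.15982500731434 cam at [ 0.38133412 -0.66615654  0.97304452]
red_driver [325. 253.] 0.56 [ 0.568 -0.122  0.042]
blue_driver [270. 132.] 0.61 [0.531 0.41  0.014]
blue_driver [270. 152.] 0.42 [0.509 0.315 0.014]
black_driver [311. 338.] 0.85 [ 0.477 -0.32   0.014]
red_baffle [267. 155.] 0.92 [0.499 0.316 0.   ]
blue_baffle [311. 341.] 0.9 [ 0.476 -0.32   0.   ]
parking_disc [304. 196.] 0.76 [0.573 0.116 0.   ]
clamshell [329. 257.] 0.78 [ 0.584 -0.111  0.   ]
clamshell [268. 155.] 0.17 [0.501 0.316 0.   ]
bottle [365. 214.] 0.58 [0.73  0.002 0.   ]
```

```bash
python3 - <<'E'
import cv2
a=cv2.imread("pics/top0.png")[110:300,130:530];cv2.imwrite("pics/top0c.png",cv2.resize(a,None,fx=2,fy=2,interpolation=cv2.INTER_CUBIC))
E
```

```text
(no output)
```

View pics/top0c.png

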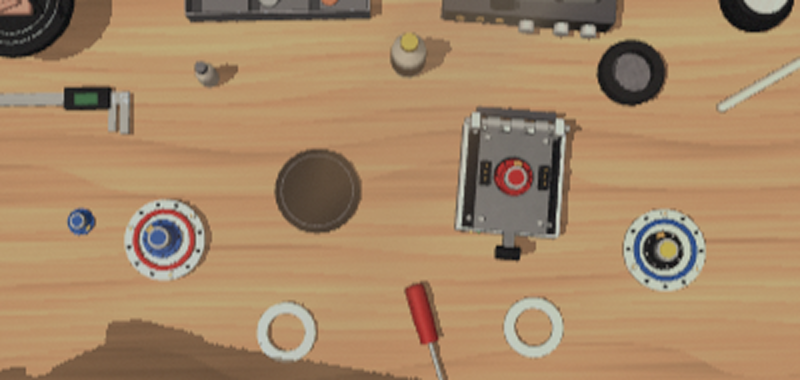

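View pics/side0.png

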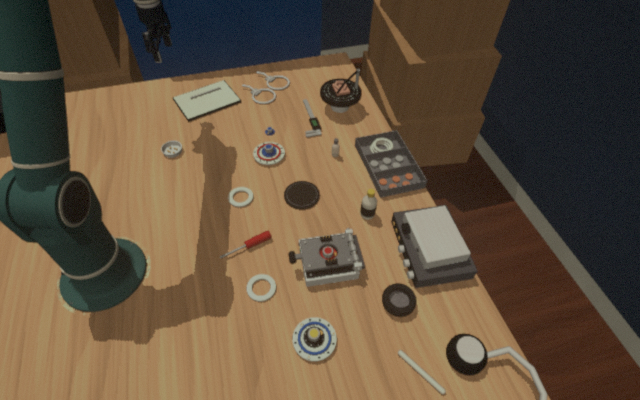

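Blue candidates in the top picture: the small piece at (170,219) on the bench and the larger one at (210,230) in the red baffle. The larger one fits the description. The red driver is at (388,199) in the clamshell, the black one with the yellow dot at (463,235) in the blue baffle, the parking disc at (289,205) and the lid grip at (384,236). I'll confirm the blue one with an enlarged wrist view on the way past.

Request:
{"fn": "apply_moves", "kwargs": {
  "steps": [
    {"dx": 0.6,"dy": -0.5,"yaw": 0.5},
    {"dx": 0.6,"dy": -1,"yaw": 0.5},
    {"dx": 0.6,"dy": -1,"yaw": 0.5},
    {"dx": 0.6,"dy": -1,"yaw": 0.5},
    {"dx": 0.6,"dy": -1,"yaw": 0.5},
    {"dx": 0.6,"dy": -1,"yaw": 0.5},
    {"dx": 0.6,"dy": -1},
    {"dx": 0.6,"dy": -0.6},
    {"dx": 0},
    {"dx": 0}
  ]
}}

```text
$.steps[0]: bad value
```

```bash
cat > look.py <<'E'
from h import *
import sys
tag=sys.argv[1]; names=sys.argv[2:]
H=dict(red_driver=42,blue_driver=14,black_driver=14,red_baffle=0,blue_baffle=0,parking_disc=0,clamshell=0,lid_grip=54,bottle=0)
m=camera_model("wrist");im=snapshot("wrist");save(tag,im)
V=np.array(m["view"]);s=read_state();print("tcp",np.round(s["eef_pos"],4),"cam",np.round(-V[:3,:3].T@V[:3,3],3),"fwd",np.round(V[2,:3],2),"right",np.round(V[0,:3],2), "F",np.round(s["contact_force"],1),"w",round(s["width"],4),"t",s["time_s"])
np.savez("pics/"+tag,V=V,fx=m["fx"],fy=m["fy"],cx=m["cx"],cy=m["cy"])
for n in names:
    n,_,z=n.partition(":"); z=float(z or H[n])
    for r in place_of("wrist",n)[:2]: print(n,np.round(r["at"]),round(r["confidence"],2),np.round(ray(m,r["at"],z/1000),4))
E
python3 look.py w1 blue_driver red_baffle parking_disc
```

```text
tcp [0.2452 0.602  0.2313] cam [0.178 0.629 0.373] fwd [ 0.26 -0.11 -0.96] right [ 0.38  0.93 -0.  ] F [-0.3  0.4 -0.1] w 0.0853 t 1.05
```

View pics/w1.png

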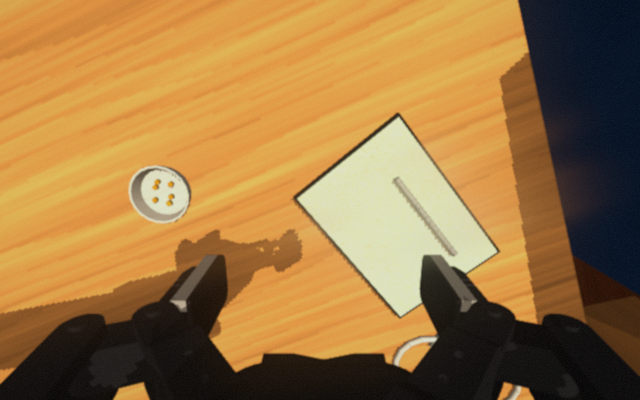

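The move was refused (probably every key is needed). The wrist picture still shows the start: paper at (397,215) and a small cup at (160,193), neither of them relevant.

Request:
{"fn": "apply_moves", "kwargs": {
  "steps": [
    {"dx": 0.6,"dy": -0.5,"dz": 0.0,"yaw": 0.5},
    {"dx": 0.6,"dy": -1.0,"dz": 0.0,"yaw": 0.5},
    {"dx": 0.6,"dy": -1.0,"dz": 0.0,"yaw": 0.5},
    {"dx": 0.6,"dy": -1.0,"dz": 0.0,"yaw": 0.5},
    {"dx": 0.6,"dy": -1.0,"dz": 0.0,"yaw": 0.5},
    {"dx": 0.6,"dy": -1.0,"dz": 0.0,"yaw": 0.5},
    {"dx": 0.6,"dy": -1.0,"dz": 0.0,"yaw": 0.0},
    {"dx": 0.6,"dy": -0.6,"dz": 0.0,"yaw": 0.0},
    {"dx": 0.0,"dy": 0.0,"dz": 0.0,"yaw": 0.0},
    {"dx": 0.0,"dy": 0.0,"dz": 0.0,"yaw": 0.0}
  ]
}}

```text
time_s: 2.45
eef_pos: [0.4367, 0.3186, 0.2313]
orientation: [[-0.997, 0.072, -0.0], [0.072, 0.997, 0.001], [0.0, 0.001, -1.0]]
contact_force: [0.3, 0.9, 0.0]
width: 0.0856
finger_force: 0.0
```

```bash
python3 look.py w2 blue_driver red_baffle parking_disc
```

```text
tcp [0.4364 0.319  0.2313] cam [0.365 0.323 0.373] fwd [ 0.28 -0.02 -0.96] right [0.07 1.   0.  ] F [-0.8  0.1  0.4] w 0.0854 t 2.5
blue_driver [418. 238.] 0.75 [0.5239 0.4238 0.014 ]
blue_driver [327. 234.] 0.63 [0.511  0.3171 0.014 ]
red_baffle [323. 222.] 0.57 [0.5013 0.3136 0.    ]
parking_disc [178. 280.] 0.82 [0.5666 0.1228 0.    ]
```

View pics/w2.png

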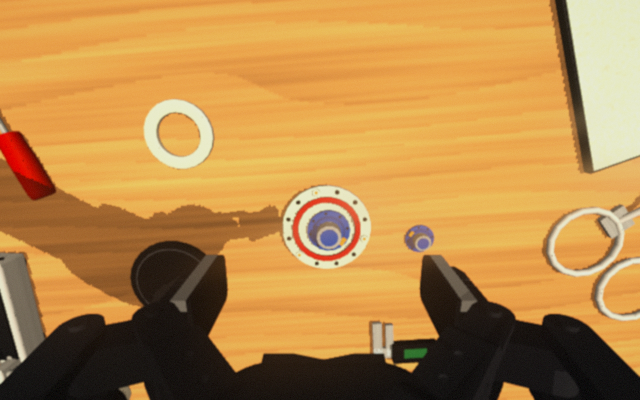

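The wrist view shows the larger blue driver in the red baffle at (328,232), with a dot at about (330,238), and the small look-alike at (419,238) on the bench. The parking disc is at (175,275). Next I'll fit circles metrically.

```bash
cat > fit.py <<'E'
from h import *
from scipy.optimize import least_squares
MASK=dict(red=[((0,110,80),(7,255,255)),((172,110,80),(180,255,255))],blue=[((105,70,40),(135,255,255))],yellow=[((22,120,120),(34,255,255))],black=[((0,0,0),(180,255,70))],white=[((0,0,150),(180,60,255))])
def load(tag):
    d=np.load(f"pics/{tag}.npz");m=dict(view=d["V"],fx=float(d["fx"]),fy=float(d["fy"]),cx=float(d["cx"]),cy=float(d["cy"]))
    return cv2.imread(f"pics/{tag}.png"),m
def rectify(im,m,c,z,half=.07,ppm=3000):
    """bird's-eye picture of plane z around c: column=+y... returns img, fn pix->world"""
    n=int(2*half*ppm)
    w=np.float32([[c[0]+half,c[1]+half],[c[0]+half,c[1]-half],[c[0]-half,c[1]-half],[c[0]-half,c[1]+half]])
    src=np.float32([proj(m,[*p,z]) for p in w]);dst=np.float32([[0,0],[n,0],[n,n],[0,n]])
    o=cv2.warpPerspective(im,cv2.getPerspectiveTransform(src,dst),(n,n),flags=cv2.INTER_CUBIC)
    return o,lambda u,v:(c[0]+half-v/ppm,c[1]+half-u/ppm)
def circ(tag,c,z,color,half=.07,rmax=1,rmin=0):
    """largest blob(s) of colour on plane z near c: outer circle"""
    im,m=load(tag);o,f=rectify(im,m,c,z,half)
    h=cv2.cvtColor(o,cv2.COLOR_BGR2HSV);k=sum(cv2.inRange(h,np.array(a),np.array(b)) for a,b in MASK[color])
    k=cv2.morphologyEx(k,cv2.MORPH_OPEN,np.ones((5,5)))
    out=[]
    for ct in cv2.findContours(k,cv2.RETR_EXTERNAL,cv2.CHAIN_APPROX_NONE)[0]:
        if cv2.contourArea(ct)<600: continue
        p=np.array([f(*q[0]) for q in ct]);A=np.c_[2*p,np.ones(len(p))];x=np.linalg.lstsq(A,(p**2).sum(1),rcond=None)[0]
        r0=np.sqrt(x[2]+x[0]**2+x[1]**2)
        s=least_squares(lambda q:np.hypot(p[:,0]-q[0],p[:,1]-q[1])-q[2],[x[0],x[1],r0],loss="soft_l1",f_scale=.001)
        out.append((cv2.contourArea(ct),np.round(s.x[:2],4),"dia",round(2e3*s.x[2],1),"rms",round(1e3*np.sqrt(np.mean(s.fun**2)),2)))
    return sorted(out,key=lambda a:-a[0])[:3]
E
python3 - <<'E'
from fit import *
c=(.502,.316)
for z,col in [(.019,"red"),(.014,"white"),(.018,"blue"),(.038,"blue"),(.014,"blue")]: print(z,col,circ("w2",c,z,col))
print(circ("w2",(.57,.12),.008,"black"))
im,m=load("w2");o,f=rectify(im,m,c,.038);cv2.imwrite("pics/r2.png",o)
E
```

```text
0.019 red [(42425.5, array([0.5038, 0.3167]), 'dia', np.float64(77.5), 'rms', np.float64(0.19))]
0.014 white [(28114.0, array([0.5056, 0.3163]), 'dia', np.float64(63.1), 'rms', np.float64(0.36)), (16969.0, array([0.5027, 0.3169]), 'dia', np.float64(97.2), 'rms', np.float64(5.68)), (2973.0, array([0.4689, 0.3599]), 'dia', np.float64(202.4), 'rms', np.float64(3.67))]
0.018 blue [(2536.5, array([0.5149, 0.319 ]), 'dia', np.float64(18.9), 'rms', np.float64(0.13)), (1248.0, array([0.5052, 0.3373]), 'dia', np.float64(14.0), 'rms', np.float64(3.0)), (606.5, array([0.4875, 0.3092]), 'dia', np.float64(10.3), 'rms', np.float64(1.51))]
0.038 blue [(2260.5, array([0.5065, 0.3193]), 'dia', np.float64(17.9), 'rms', np.float64(0.12)), (1089.0, array([0.4973, 0.3365]), 'dia', np.float64(13.2), 'rms', np.float64(2.77))]
0.014 blue [(2594.0, array([0.5166, 0.319 ]), 'dia', np.float64(19.2), 'rms', np.float64(0.14)), (1296.0, array([0.5067, 0.3373]), 'dia', np.float64(14.3), 'rms', np.float64(3.09)), (616.0, array([0.4887, 0.309 ]), 'dia', np.float64(10.3), 'rms', np.float64(1.53))]
[(110126.0, array([0.5771, 0.1198]), 'dia', np.float64(126.9), 'rms', np.float64(21.13))]
```

View pics/r2.png

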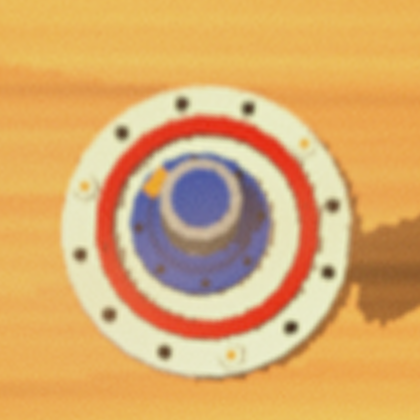

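Blue driver's pot is at (0.5065,0.3193) and the red baffle's centre at (0.5037,0.3167); the sizes agree. On to the clamshell.

Request:
{"fn": "apply_moves", "kwargs": {
  "steps": [
    {"dx": 0.0,"dy": -1.0,"dz": 0.0,"yaw": 0.0},
    {"dx": 0.0,"dy": -1.0,"dz": 0.0,"yaw": 0.0},
    {"dx": 0.0,"dy": -1.0,"dz": 0.0,"yaw": 0.0},
    {"dx": 0.0,"dy": -1.0,"dz": 0.0,"yaw": 0.0},
    {"dx": 0.0,"dy": -1.0,"dz": 0.0,"yaw": 0.0},
    {"dx": 0.0,"dy": -1.0,"dz": 0.0,"yaw": 0.0},
    {"dx": 0.0,"dy": -1.0,"dz": 0.0,"yaw": 0.0},
    {"dx": 0.0,"dy": -1.0,"dz": 0.0,"yaw": 0.0},
    {"dx": 0.0,"dy": -1.0,"dz": 0.0,"yaw": 0.0},
    {"dx": 0.0,"dy": -1.0,"dz": 0.0,"yaw": 0.0}
  ]
}}

```text
time_s: 3.9
eef_pos: [0.4373, -0.0826, 0.2315]
orientation: [[-0.997, 0.071, 0.001], [0.071, 0.997, 0.0], [-0.001, 0.0, -1.0]]
contact_force: [-0.0, 0.4, 0.8]
width: 0.0854
finger_force: 0.0
```

Request:
{"fn": "apply_moves", "kwargs": {
  "steps": [
    {"dx": 0.0,"dy": -0.9,"dz": 0.0,"yaw": 0.0},
    {"dx": 0.0,"dy": 0.0,"dz": 0.0,"yaw": 0.0},
    {"dx": 0.0,"dy": 0.0,"dz": 0.0,"yaw": 0.0}
  ]
}}

```text
time_s: 4.28
eef_pos: [0.4373, -0.1169, 0.2312]
orientation: [[-0.997, 0.071, -0.0], [0.071, 0.997, 0.0], [0.0, 0.0, -1.0]]
contact_force: [-0.6, 0.8, -0.5]
width: 0.0853
finger_force: 0.0
```

```bash
python3 look.py w3 lid_grip clamshell red_driver black_driver blue_baffle; python3 -c "
from fit import *
print(circ('w3',(.576,-.12),.066,'red',.03)); print(circ('w3',(.48,-.316),.019,'blue')); print(circ('w3',(.48,-.316),.038,'yellow'))
im,m=load('w3');o,f=rectify(im,m,(.55,-.12),.054,.1,3000);cv2.imwrite('pics/r3.png',o)
"
```

```text
tcp [ 0.4374 -0.1167  0.2312] cam [ 0.365 -0.112  0.373] fwd [ 0.28 -0.02 -0.96] right [0.07 1.   0.  ] F [ 0.9 -0.1 -0.1] w 0.0852 t 4.325
lid_grip [329. 222.] 0.69 [ 0.4824 -0.1149  0.054 ]
clamshell [327. 275.] 0.68 [ 0.574  -0.1218  0.    ]
clamshell [332. 221.] 0.58 [ 0.501  -0.1109  0.    ]
red_driver [321. 294.] 0.73 [ 0.5737 -0.1294  0.042 ]
black_driver [154. 222.] 0.85 [ 0.4823 -0.3179  0.014 ]
blue_baffle [157. 216.] 0.76 [ 0.48   -0.3203  0.    ]
[(4920.5, array([ 0.5654, -0.1265]), 'dia', np.float64(38.5), 'rms', np.float64(3.46)), (2856.0, array([ 0.5723, -0.1279]), 'dia', np.float64(20.1), 'rms', np.float64(0.16))]
[(42487.0, array([ 0.4823, -0.3186]), 'dia', np.float64(77.5), 'rms', np.float64(0.31))]
[(3987.0, array([ 0.3062, -0.28  ]), 'dia', np.float64(226.7), 'rms', np.float64(3.97)), (2350.0, array([ 0.4825, -0.3172]), 'dia', np.float64(18.2), 'rms', np.float64(0.17))]
```

View pics/r3.png

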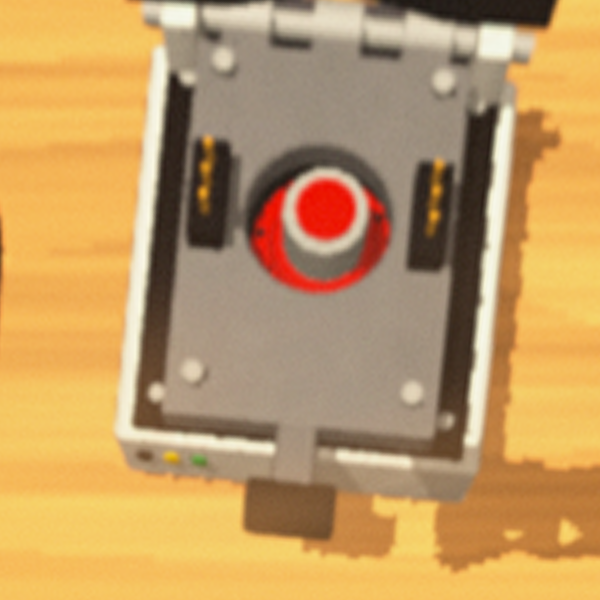

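The rectified view shows the closed lid, its grip bar at about (290,510), so roughly world (0.481,-0.116), a clamshell yaw of about -5.3° and the hole at (320,218). Descending on the grip.

Request:
{"fn": "apply_moves", "kwargs": {
  "steps": [
    {"dx": 0.55,"dy": 0.0,"dz": -0.5,"yaw": -0.2},
    {"dx": 0.55,"dy": 0.0,"dz": -0.8,"yaw": 0.0},
    {"dx": 0.0,"dy": 0.0,"dz": -0.8,"yaw": 0.0},
    {"dx": 0.0,"dy": 0.0,"dz": -0.8,"yaw": 0.0},
    {"dx": 0.0,"dy": 0.0,"dz": -0.8,"yaw": 0.0},
    {"dx": 0.0,"dy": 0.0,"dz": -0.6,"yaw": 0.0},
    {"dx": 0.0,"dy": 0.0,"dz": -0.4,"yaw": 0.0},
    {"dx": 0.0,"dy": 0.0,"dz": -0.2,"yaw": 0.0},
    {"dx": 0.0,"dy": 0.0,"dz": 0.0,"yaw": 0.0},
    {"dx": 0.0,"dy": 0.0,"dz": 0.0,"yaw": 0.0}
  ],
  "grip": 0.8
}}

```text
time_s: 5.82
eef_pos: [0.4819, -0.1182, 0.036]
orientation: [[-0.996, 0.094, 0.002], [0.094, 0.996, -0.0], [-0.002, 0.0, -1.0]]
contact_force: [0.5, -0.4, -0.1]
width: 0.0686
finger_force: 0.0
```

Request:
{"fn": "apply_moves", "kwargs": {
  "steps": [
    {"dx": 0.0,"dy": 0.0,"dz": 0.0,"yaw": 0.0},
    {"dx": 0.0,"dy": 0.0,"dz": 0.0,"yaw": 0.0},
    {"dx": 0.0,"dy": 0.0,"dz": 0.0,"yaw": 0.0},
    {"dx": 0.0,"dy": 0.0,"dz": 0.0,"yaw": 0.0},
    {"dx": 0.0,"dy": 0.0,"dz": 0.0,"yaw": 0.0},
    {"dx": 0.0,"dy": 0.0,"dz": 0.0,"yaw": 0.0}
  ],
  "grip": 0.0,
  "grip_force": 30
}}

```text
time_s: 6.58
eef_pos: [0.4817, -0.1161, 0.0361]
orientation: [[-0.996, 0.093, 0.001], [0.093, 0.996, 0.003], [-0.0, 0.003, -1.0]]
contact_force: [-1.3, 3.9, 6.7]
width: 0.0294
finger_force: 31.1
```

```bash
python3 look.py w4
```

```text
tcp [ 0.4818 -0.1161  0.0361] cam [ 0.41  -0.11   0.178] fwd [ 0.28 -0.02 -0.96] right [0.09 1.   0.  ] F [-0.7  4.3  8. ] w 0.0295 t 6.625
```

View pics/w4.png

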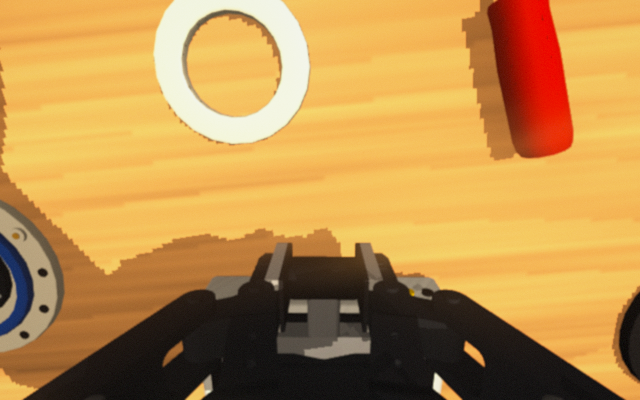

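The grip is held between the pads (320,275), width 29.5 mm. Computing the arc numbers.

```bash
python3 -c "
import numpy as np
t=np.linspace(0,1.82,19);f=4.025*(1-np.cos(t));z=4.025*np.sin(t)
for a,b in zip(np.diff(f),np.diff(z)):print(round(a*.9956,2),round(-a*.094,2),round(b,2))"
```

```text
0.02 -0.0 0.41
0.06 -0.01 0.4
0.1 -0.01 0.39
0.14 -0.01 0.38
0.18 -0.02 0.37
0.21 -0.02 0.35
0.25 -0.02 0.32
0.28 -0.03 0.3
0.31 -0.03 0.27
0.33 -0.03 0.23
0.35 -0.03 0.2
0.37 -0.04 0.16
0.39 -0.04 0.12
0.4 -0.04 0.08
0.4 -0.04 0.04
0.41 -0.04 0.0
0.4 -0.04 -0.04
0.4 -0.04 -0.08
```

Request:
{"fn": "apply_moves", "kwargs": {
  "steps": [
    {"dx": 0.02,"dy": 0.0,"dz": 0.41,"yaw": 0.0},
    {"dx": 0.06,"dy": -0.01,"dz": 0.4,"yaw": 0.0},
    {"dx": 0.1,"dy": -0.01,"dz": 0.39,"yaw": 0.0},
    {"dx": 0.14,"dy": -0.01,"dz": 0.38,"yaw": 0.0},
    {"dx": 0.18,"dy": -0.02,"dz": 0.37,"yaw": 0.0},
    {"dx": 0.21,"dy": -0.02,"dz": 0.35,"yaw": 0.0},
    {"dx": 0.25,"dy": -0.02,"dz": 0.32,"yaw": 0.0}
  ]
}}

```text
time_s: 7.5
eef_pos: [0.519, -0.1199, 0.1401]
orientation: [[-0.996, 0.093, -0.002], [0.093, 0.996, 0.002], [0.003, 0.002, -1.0]]
contact_force: [0.9, 5.7, -5.5]
width: 0.0295
finger_force: 30.0
```

Request:
{"fn": "apply_moves", "kwargs": {
  "steps": [
    {"dx": 0.28,"dy": -0.03,"dz": 0.3,"yaw": 0.0},
    {"dx": 0.31,"dy": -0.03,"dz": 0.27,"yaw": 0.0},
    {"dx": 0.33,"dy": -0.03,"dz": 0.23,"yaw": 0.0},
    {"dx": 0.35,"dy": -0.03,"dz": 0.2,"yaw": 0.0},
    {"dx": 0.37,"dy": -0.04,"dz": 0.16,"yaw": 0.0},
    {"dx": 0.39,"dy": -0.04,"dz": 0.12,"yaw": 0.0},
    {"dx": 0.4,"dy": -0.04,"dz": 0.08,"yaw": 0.0},
    {"dx": 0.4,"dy": -0.04,"dz": 0.04,"yaw": 0.0}
  ]
}}

```text
time_s: 8.5
eef_pos: [0.6329, -0.1313, 0.1968]
orientation: [[-0.996, 0.093, -0.001], [0.093, 0.996, 0.002], [0.002, 0.002, -1.0]]
contact_force: [-0.4, 4.5, 1.6]
width: 0.0295
finger_force: 30.4
```

Request:
{"fn": "apply_moves", "kwargs": {
  "steps": [
    {"dx": 0.41,"dy": -0.04,"dz": 0.0,"yaw": 0.0},
    {"dx": 0.4,"dy": -0.04,"dz": -0.04,"yaw": 0.0},
    {"dx": 0.4,"dy": -0.04,"dz": -0.08,"yaw": 0.0},
    {"dx": 0.0,"dy": 0.0,"dz": 0.0,"yaw": 0.0},
    {"dx": 0.0,"dy": 0.0,"dz": 0.0,"yaw": 0.0}
  ]
}}

```text
time_s: 9.12
eef_pos: [0.6819, -0.1362, 0.1923]
orientation: [[-0.996, 0.092, 0.002], [0.092, 0.996, 0.001], [-0.002, 0.002, -1.0]]
contact_force: [1.0, 6.0, 3.1]
width: 0.029
finger_force: 30.8
```

Request:
{"fn": "apply_moves", "kwargs": {
  "steps": [
    {"dx": 0.0,"dy": 0.0,"dz": 0.0,"yaw": 0.0},
    {"dx": 0.0,"dy": 0.0,"dz": 0.0,"yaw": 0.0},
    {"dx": 0.0,"dy": 0.0,"dz": 0.0,"yaw": 0.0},
    {"dx": 0.0,"dy": 0.0,"dz": 0.5,"yaw": 0.0},
    {"dx": 0.0,"dy": 0.0,"dz": 0.7,"yaw": 0.0},
    {"dx": 0.0,"dy": 0.0,"dz": 0.7,"yaw": 0.0},
    {"dx": -0.7,"dy": 0.0,"dz": 0.3,"yaw": 0.0},
    {"dx": -0.8,"dy": 0.0,"dz": 0.0,"yaw": 0.0},
    {"dx": -0.8,"dy": 0.0,"dz": 0.0,"yaw": 0.0},
    {"dx": -0.8,"dy": 0.0,"dz": 0.0,"yaw": 0.0}
  ],
  "grip": 0.7
}}

```text
time_s: 10.38
eef_pos: [0.5566, -0.138, 0.2809]
orientation: [[-0.996, 0.094, 0.002], [0.094, 0.996, -0.0], [-0.002, -0.0, -1.0]]
contact_force: [0.5, 0.3, 0.3]
width: 0.0597
finger_force: 0.0
```

Request:
{"fn": "apply_moves", "kwargs": {
  "steps": [
    {"dx": -0.8,"dy": 0.2,"dz": 0.0,"yaw": 0.0},
    {"dx": -0.5,"dy": 0.2,"dz": 0.0,"yaw": 0.0},
    {"dx": 0.0,"dy": 0.0,"dz": 0.0,"yaw": 0.0},
    {"dx": 0.0,"dy": 0.0,"dz": 0.0,"yaw": 0.0}
  ]
}}

```text
time_s: 10.88
eef_pos: [0.5063, -0.122, 0.2804]
orientation: [[-0.996, 0.094, 0.002], [0.094, 0.996, -0.0], [-0.002, -0.0, -1.0]]
contact_force: [1.4, -0.5, 0.5]
width: 0.0598
finger_force: 0.0
```

```bash
python3 look.py w5 red_driver lid_grip; python3 -c "
from fit import *
print(circ('w5',(.575,-.125),.066,'red',.03)); print(circ('w5',(.575,-.125),.046,'red',.04));print(circ('w5',(.575,-.125),.047,'white',.05))
"
```

```text
tcp [ 0.5062 -0.1221  0.28  ] cam [ 0.434 -0.115  0.422] fwd [ 0.28 -0.03 -0.96] right [ 0.09  1.   -0.  ] F [-0.3  0.1 -0.5] w 0.0598 t 10.925
red_driver [321. 221.] 0.78 [ 0.573  -0.1314  0.042 ]
red_driver [327. 210.] 0.51 [ 0.5593 -0.1227  0.042 ]
[(8947.5, array([ 0.5664, -0.1271]), 'dia', np.float64(44.7), 'rms', np.float64(4.97)), (2727.0, array([ 0.5724, -0.1279]), 'dia', np.float64(19.6), 'rms', np.float64(0.13))]
[(11089.0, array([ 0.5714, -0.128 ]), 'dia', np.float64(49.5), 'rms', np.float64(6.02)), (3043.5, array([ 0.5802, -0.1286]), 'dia', np.float64(20.8), 'rms', np.float64(0.14))]
[(39456.5, array([ 0.5742, -0.1258]), 'dia', np.float64(74.7), 'rms', np.float64(0.24))]
```

View pics/w5.png

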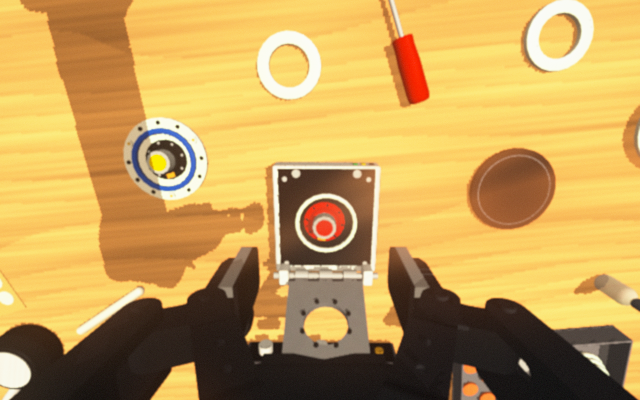

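The lid leans open (325,320), the nest collar is at (325,222) and the red pot at (323,227); the bottle at (635,290) is untouched. Now for the red driver: TCP to (0.5724,-0.1279,0.0525).

Request:
{"fn": "apply_moves", "kwargs": {
  "steps": [
    {"dx": 0.5,"dy": -0.05,"dz": -0.4,"yaw": 0.0},
    {"dx": 0.65,"dy": -0.05,"dz": -0.8,"yaw": 0.0},
    {"dx": 0.5,"dy": -0.05,"dz": -0.8,"yaw": 0.0},
    {"dx": 0.0,"dy": 0.0,"dz": -0.8,"yaw": 0.0},
    {"dx": 0.0,"dy": 0.0,"dz": -0.8,"yaw": 0.0},
    {"dx": 0.0,"dy": 0.0,"dz": -0.8,"yaw": 0.0},
    {"dx": 0.0,"dy": 0.0,"dz": -0.5,"yaw": 0.0},
    {"dx": 0.0,"dy": 0.0,"dz": -0.3,"yaw": 0.0},
    {"dx": 0.0,"dy": 0.0,"dz": 0.0,"yaw": 0.0},
    {"dx": 0.0,"dy": 0.0,"dz": 0.0,"yaw": 0.0}
  ],
  "grip": 0.65
}}

```text
time_s: 12.28
eef_pos: [0.5721, -0.1279, 0.0723]
orientation: [[-0.996, 0.094, 0.002], [0.094, 0.996, -0.0], [-0.002, -0.0, -1.0]]
contact_force: [-0.1, -0.6, -0.4]
width: 0.0553
finger_force: 0.0
```

Request:
{"fn": "apply_moves", "kwargs": {
  "steps": [
    {"dx": 0.0,"dy": 0.0,"dz": -0.25,"yaw": 0.0},
    {"dx": 0.0,"dy": 0.0,"dz": -0.25,"yaw": 0.0},
    {"dx": 0.0,"dy": 0.0,"dz": 0.0,"yaw": 0.0},
    {"dx": 0.0,"dy": 0.0,"dz": 0.0,"yaw": 0.0}
  ]
}}

```text
time_s: 12.78
eef_pos: [0.5712, -0.1277, 0.0512]
orientation: [[-0.996, 0.094, -0.0], [0.094, 0.996, -0.0], [0.0, -0.0, -1.0]]
contact_force: [-0.7, 0.8, -0.6]
width: 0.0556
finger_force: 0.0
```

Request:
{"fn": "apply_moves", "kwargs": {
  "steps": [
    {"dx": 0.0,"dy": 0.0,"dz": 0.0,"yaw": 0.0},
    {"dx": 0.0,"dy": 0.0,"dz": 0.0,"yaw": 0.0},
    {"dx": 0.0,"dy": 0.0,"dz": 0.0,"yaw": 0.0},
    {"dx": 0.0,"dy": 0.0,"dz": 0.0,"yaw": 0.0},
    {"dx": 0.0,"dy": 0.0,"dz": 0.0,"yaw": 0.0}
  ],
  "grip": 0.0,
  "grip_force": 30
}}

```text
time_s: 13.4
eef_pos: [0.5716, -0.1277, 0.0517]
orientation: [[-0.996, 0.093, 0.001], [0.093, 0.996, -0.0], [-0.001, 0.0, -1.0]]
contact_force: [-0.3, 1.2, 5.3]
width: 0.0268
finger_force: 29.7
```

```bash
python3 look.py w6
```

```text
tcp [ 0.5716 -0.1277  0.0517] cam [ 0.5   -0.121  0.194] fwd [ 0.28 -0.03 -0.96] right [ 0.09  1.   -0.  ] F [-0.5 -0.2  5.3] w 0.0264 t 13.45
```

View pics/w6.png

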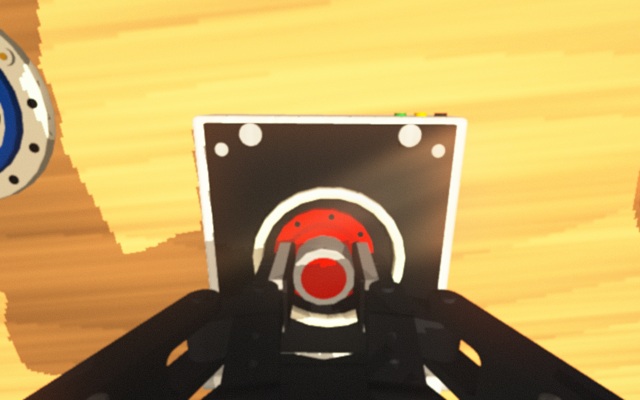

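The red pot is pinched at (323,278), flange clear of the pads. Lift and carry to the disc.

Request:
{"fn": "apply_moves", "kwargs": {
  "steps": [
    {"dx": 0.0,"dy": 0.0,"dz": 0.2,"yaw": 0.0},
    {"dx": 0.0,"dy": 0.0,"dz": 0.5,"yaw": 0.0},
    {"dx": 0.0,"dy": 0.0,"dz": 0.8,"yaw": 0.0},
    {"dx": 0.0,"dy": 0.0,"dz": 0.7,"yaw": 0.0},
    {"dx": 0.0,"dy": 0.5,"dz": 0.3,"yaw": 0.0},
    {"dx": 0.0,"dy": 0.8,"dz": 0.0,"yaw": 0.0},
    {"dx": 0.0,"dy": 0.8,"dz": 0.0,"yaw": 0.0},
    {"dx": 0.0,"dy": 0.8,"dz": 0.0,"yaw": 0.0},
    {"dx": 0.0,"dy": 0.8,"dz": 0.0,"yaw": 0.0},
    {"dx": 0.0,"dy": 0.8,"dz": 0.0,"yaw": 0.0}
  ]
}}

```text
time_s: 14.7
eef_pos: [0.5713, 0.0533, 0.1526]
orientation: [[-0.996, 0.094, 0.001], [0.094, 0.996, 0.0], [-0.001, 0.0, -1.0]]
contact_force: [-0.1, -0.6, -0.7]
width: 0.0268
finger_force: 29.6
```

```bash
python3 - <<'E'
from fit import *
im,m=load("w5");print(ray(m,(512,188),.008), ray(m,(175,274),.008))
im,m=load("w2");print(ray(m,(175,276),.008))
s=read_state();print(s["eef_pos"],s["width"],s["contact_force"])
E
python3 look.py w7 parking_disc red_driver
```

```text
[0.5627252  0.11889548 0.008     ] [ 0.6446691  -0.34558639  0.008     ]
[0.55635201 0.12474654 0.008     ]
[0.5713326  0.05333775 0.15255576] 0.026828659150638756 [-0.10084138 -0.58257511 -0.72410014]
tcp [0.5712 0.0592 0.1524] cam [0.499 0.06  0.294] fwd [ 0.28 -0.03 -0.96] right [ 0.09  1.   -0.  ] F [-0.3  4.5 -0.4] w 0.0265 t 14.75
parking_disc [400. 175.] 0.93 [0.5681 0.1242 0.    ]
red_driver [322. 257.] 0.6 [0.6227 0.0467 0.042 ]
```

Request:
{"fn": "apply_moves", "kwargs": {
  "steps": [
    {"dx": -0.1,"dy": 0.7,"dz": 0.0,"yaw": 0.0},
    {"dx": 0.0,"dy": 0.6,"dz": -0.4,"yaw": 0.0},
    {"dx": 0.0,"dy": 0.4,"dz": -0.7,"yaw": 0.0},
    {"dx": 0.0,"dy": 0.0,"dz": -0.8,"yaw": 0.0},
    {"dx": 0.0,"dy": 0.0,"dz": -0.7,"yaw": 0.0},
    {"dx": 0.0,"dy": 0.0,"dz": -0.4,"yaw": 0.0},
    {"dx": 0.0,"dy": 0.0,"dz": -0.2,"yaw": 0.0},
    {"dx": 0.0,"dy": 0.0,"dz": 0.0,"yaw": 0.0},
    {"dx": 0.0,"dy": 0.0,"dz": 0.0,"yaw": 0.0}
  ]
}}

```text
time_s: 15.98
eef_pos: [0.568, 0.1205, 0.0242]
orientation: [[-0.996, 0.094, 0.002], [0.094, 0.996, 0.0], [-0.002, 0.001, -1.0]]
contact_force: [0.3, -0.6, 0.3]
width: 0.0267
finger_force: 29.7
```

Request:
{"fn": "apply_moves", "kwargs": {
  "steps": [
    {"dx": 0.0,"dy": 0.0,"dz": -0.06,"yaw": 0.0},
    {"dx": 0.0,"dy": 0.0,"dz": -0.06,"yaw": 0.0},
    {"dx": 0.0,"dy": 0.0,"dz": -0.03,"yaw": 0.0},
    {"dx": 0.0,"dy": 0.0,"dz": 0.0,"yaw": 0.0},
    {"dx": 0.0,"dy": 0.0,"dz": 0.0,"yaw": 0.0}
  ]
}}

```text
time_s: 16.6
eef_pos: [0.5673, 0.1204, 0.0177]
orientation: [[-0.996, 0.094, 0.0], [0.094, 0.996, 0.0], [-0.0, 0.0, -1.0]]
contact_force: [-2.4, -0.3, 5.8]
width: 0.0267
finger_force: 30.1
```

Request:
{"fn": "apply_moves", "kwargs": {
  "steps": [
    {"dx": 0.0,"dy": 0.0,"dz": 0.0,"yaw": 0.0},
    {"dx": 0.0,"dy": 0.0,"dz": 0.0,"yaw": 0.0},
    {"dx": 0.0,"dy": 0.0,"dz": 0.0,"yaw": 0.0},
    {"dx": 0.0,"dy": 0.0,"dz": 0.3,"yaw": 0.0},
    {"dx": 0.0,"dy": 0.0,"dz": 0.7,"yaw": 0.0},
    {"dx": 0.0,"dy": 0.0,"dz": 0.8,"yaw": 0.0},
    {"dx": -0.2,"dy": -0.3,"dz": 0.8,"yaw": 0.0},
    {"dx": -0.3,"dy": -0.7,"dz": 0.7,"yaw": 0.0},
    {"dx": -0.3,"dy": -1.0,"dz": 0.2,"yaw": 0.0},
    {"dx": -0.3,"dy": -1.0,"dz": 0.0,"yaw": 0.0}
  ],
  "grip": 0.65
}}

```text
time_s: 17.85
eef_pos: [0.5236, -0.0006, 0.1592]
orientation: [[-0.996, 0.093, 0.003], [0.093, 0.996, 0.001], [-0.003, 0.001, -1.0]]
contact_force: [0.9, -0.3, 0.9]
width: 0.0554
finger_force: 0.0
```

```bash
cat > look2.py <<'E'
from fit import *
m=camera_model("wrist");im=snapshot("wrist");t=__import__("sys").argv[1];save(t,im);np.savez("pics/"+t,V=np.array(m["view"]),fx=m["fx"],fy=m["fy"],cx=m["cx"],cy=m["cy"])
s=read_state();print("tcp",np.round(s["eef_pos"],4),"w",round(s["width"],4),"t",s["time_s"])
for a in __import__("sys").argv[2:]:
    x,y,z,c,h=a.split(",");print(a,circ(t,(float(x),float(y)),float(z),c,float(h)))
E
python3 look2.py w8 .567,.12,.032,red,.05 .567,.12,.01,red,.05
```

```text
tcp [ 0.5213 -0.0072  0.1588] w 0.0553 t 17.9
.567,.12,.032,red,.05 [(8259.0, array([0.5586, 0.1111]), 'dia', np.float64(44.9), 'rms', np.float64(6.18)), (2753.5, array([0.5682, 0.1197]), 'dia', np.float64(19.7), 'rms', np.float64(0.11))]
.567,.12,.01,red,.05 [(9678.5, array([0.5675, 0.1198]), 'dia', np.float64(48.9), 'rms', np.float64(6.68)), (3218.0, array([0.5777, 0.1291]), 'dia', np.float64(21.3), 'rms', np.float64(0.14))]
```

Red sits flat on the disc. Next, the black driver in the blue baffle.

Request:
{"fn": "apply_moves", "kwargs": {
  "steps": [
    {"dx": -0.2,"dy": -1.0,"dz": 0.0,"yaw": 0.0},
    {"dx": -0.2,"dy": -1.0,"dz": 0.0,"yaw": 0.0},
    {"dx": -0.3,"dy": -1.0,"dz": 0.0,"yaw": 0.0},
    {"dx": -0.3,"dy": -1.0,"dz": 0.0,"yaw": 0.0},
    {"dx": 0.0,"dy": -1.0,"dz": 0.0,"yaw": 0.0},
    {"dx": 0.0,"dy": -1.0,"dz": 0.0,"yaw": 0.0},
    {"dx": 0.0,"dy": -1.0,"dz": 0.0,"yaw": 0.0},
    {"dx": 0.0,"dy": -0.9,"dz": 0.0,"yaw": 0.0},
    {"dx": 0.0,"dy": 0.0,"dz": 0.0,"yaw": 0.0},
    {"dx": 0.0,"dy": 0.0,"dz": 0.0,"yaw": 0.0}
  ]
}}

```text
time_s: 19.15
eef_pos: [0.4834, -0.3148, 0.1575]
orientation: [[-0.996, 0.093, 0.0], [0.093, 0.996, 0.001], [-0.0, 0.001, -1.0]]
contact_force: [-0.2, -0.6, 1.1]
width: 0.0554
finger_force: 0.0
```

```bash
python3 look2.py w9 .482,-.318,.019,blue,.06 .482,-.318,.038,yellow,.03
```

```text
tcp [ 0.4835 -0.3143  0.1574] w 0.0555 t 19.2
.482,-.318,.019,blue,.06 [(7205.5, array([ 0.4817, -0.3201]), 'dia', np.float64(73.2), 'rms', np.float64(2.77)), (1475.5, array([ 0.4896, -0.32  ]), 'dia', np.float64(59.6), 'rms', np.float64(1.93))]
.482,-.318,.038,yellow,.03 [(2773.0, array([ 0.4825, -0.3171]), 'dia', np.float64(19.8), 'rms', np.float64(0.11))]
```

Request:
{"fn": "apply_moves", "kwargs": {
  "steps": [
    {"dx": -0.02,"dy": -0.06,"dz": -0.4,"yaw": 0.0},
    {"dx": 0.0,"dy": 0.0,"dz": -0.8,"yaw": 0.0},
    {"dx": 0.0,"dy": 0.0,"dz": -0.8,"yaw": 0.0},
    {"dx": 0.0,"dy": 0.0,"dz": -0.6,"yaw": 0.0},
    {"dx": 0.0,"dy": 0.0,"dz": -0.4,"yaw": 0.0},
    {"dx": 0.0,"dy": 0.0,"dz": -0.2,"yaw": 0.0},
    {"dx": 0.0,"dy": 0.0,"dz": -0.08,"yaw": 0.0},
    {"dx": 0.0,"dy": 0.0,"dz": 0.0,"yaw": 0.0},
    {"dx": 0.0,"dy": 0.0,"dz": 0.0,"yaw": 0.0}
  ]
}}

```text
time_s: 20.32
eef_pos: [0.4829, -0.3183, 0.0268]
orientation: [[-0.996, 0.094, 0.001], [0.094, 0.996, -0.001], [-0.001, -0.0, -1.0]]
contact_force: [0.6, -0.3, 1.0]
width: 0.0554
finger_force: 0.0
```

Request:
{"fn": "apply_moves", "kwargs": {
  "steps": [
    {"dx": 0.0,"dy": 0.0,"dz": 0.0,"yaw": 0.0},
    {"dx": 0.0,"dy": 0.0,"dz": 0.0,"yaw": 0.0},
    {"dx": 0.0,"dy": 0.0,"dz": 0.0,"yaw": 0.0},
    {"dx": 0.0,"dy": 0.0,"dz": 0.0,"yaw": 0.0},
    {"dx": 0.0,"dy": 0.0,"dz": 0.0,"yaw": 0.0}
  ],
  "grip": 0.0,
  "grip_force": 30
}}

```text
time_s: 20.95
eef_pos: [0.4828, -0.3181, 0.0267]
orientation: [[-0.996, 0.093, 0.001], [0.093, 0.996, -0.0], [-0.001, 0.0, -1.0]]
contact_force: [-1.8, 1.3, 5.9]
width: 0.0263
finger_force: 29.4
```

Request:
{"fn": "apply_moves", "kwargs": {
  "steps": [
    {"dx": 0.0,"dy": 0.0,"dz": 0.2,"yaw": 0.0},
    {"dx": 0.0,"dy": 0.0,"dz": 0.7,"yaw": 0.0},
    {"dx": 0.0,"dy": 0.0,"dz": 0.8,"yaw": 0.0},
    {"dx": 0.2,"dy": 0.4,"dz": 0.8,"yaw": 0.0},
    {"dx": 0.4,"dy": 0.8,"dz": 0.3,"yaw": 0.0},
    {"dx": 0.5,"dy": 1.0,"dz": 0.0,"yaw": 0.0},
    {"dx": 0.5,"dy": 1.0,"dz": 0.0,"yaw": 0.0},
    {"dx": 0.4,"dy": 0.9,"dz": 0.0,"yaw": 0.0},
    {"dx": 0.28,"dy": 0.5,"dz": 0.0,"yaw": 0.0},
    {"dx": 0.0,"dy": 0.2,"dz": 0.0,"yaw": 0.0}
  ]
}}

```text
time_s: 22.2
eef_pos: [0.5741, -0.1243, 0.1381]
orientation: [[-0.996, 0.091, 0.0], [0.091, 0.996, 0.0], [-0.0, 0.0, -1.0]]
contact_force: [-0.5, -0.2, -1.2]
width: 0.026
finger_force: 29.6
```

Request:
{"fn": "apply_moves", "kwargs": {
  "steps": [
    {"dx": 0.0,"dy": 0.0,"dz": -0.3,"yaw": 0.0},
    {"dx": 0.0,"dy": 0.0,"dz": -0.5,"yaw": 0.0},
    {"dx": 0.0,"dy": 0.0,"dz": -0.5,"yaw": 0.0},
    {"dx": 0.0,"dy": 0.0,"dz": -0.3,"yaw": 0.0},
    {"dx": 0.0,"dy": 0.0,"dz": 0.0,"yaw": 0.0},
    {"dx": 0.0,"dy": 0.0,"dz": 0.0,"yaw": 0.0}
  ]
}}

```text
time_s: 22.95
eef_pos: [0.574, -0.1263, 0.0743]
orientation: [[-0.996, 0.094, 0.001], [0.094, 0.996, -0.0], [-0.001, -0.0, -1.0]]
contact_force: [0.9, 0.2, -1.1]
width: 0.0267
finger_force: 29.6
```

```bash
python3 look2.py w10 .574,-.126,.047,white,.05
```

```text
tcp [ 0.5742 -0.1262  0.0746] w 0.0261 t 23.0
.574,-.126,.047,white,.05 [(8355.5, array([ 0.5935, -0.1286]), 'dia', np.float64(34.4), 'rms', np.float64(0.58)), (4574.5, array([ 0.574 , -0.1257]), 'dia', np.float64(71.4), 'rms', np.float64(2.22))]
```

View pics/w10.png

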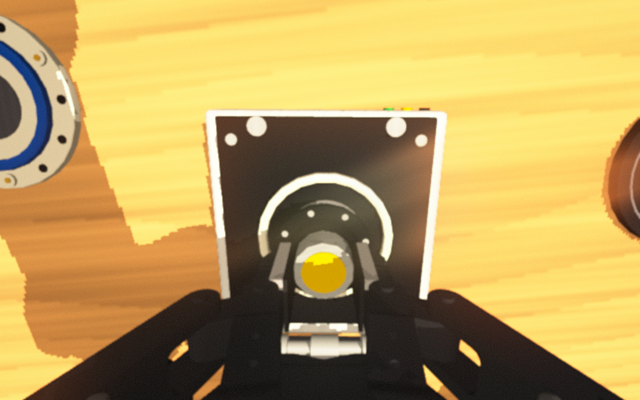

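The black driver (yellow dot at (323,272)) hovers centred over the nest collar. Lowering.

Request:
{"fn": "apply_moves", "kwargs": {
  "steps": [
    {"dx": 0.0,"dy": 0.0,"dz": -0.25,"yaw": 0.0},
    {"dx": 0.0,"dy": 0.0,"dz": -0.15,"yaw": 0.0},
    {"dx": 0.0,"dy": 0.0,"dz": -0.05,"yaw": 0.0},
    {"dx": 0.0,"dy": 0.0,"dz": -0.03,"yaw": 0.0},
    {"dx": 0.0,"dy": 0.0,"dz": 0.0,"yaw": 0.0},
    {"dx": 0.0,"dy": 0.0,"dz": 0.0,"yaw": 0.0}
  ]
}}

```text
time_s: 23.75
eef_pos: [0.5738, -0.1261, 0.0551]
orientation: [[-0.996, 0.094, 0.0], [0.094, 0.996, -0.0], [-0.0, 0.0, -1.0]]
contact_force: [0.2, -0.6, -0.2]
width: 0.0263
finger_force: 29.7
```

Request:
{"fn": "apply_moves", "kwargs": {
  "steps": [
    {"dx": 0.0,"dy": 0.0,"dz": -0.02,"yaw": 0.0},
    {"dx": 0.0,"dy": 0.0,"dz": -0.01,"yaw": 0.0},
    {"dx": 0.0,"dy": 0.0,"dz": 0.0,"yaw": 0.0},
    {"dx": 0.0,"dy": 0.0,"dz": 0.0,"yaw": 0.0}
  ]
}}

```text
time_s: 24.25
eef_pos: [0.5739, -0.1261, 0.0547]
orientation: [[-0.996, 0.094, 0.001], [0.094, 0.996, 0.0], [-0.001, 0.0, -1.0]]
contact_force: [-2.7, 1.1, 7.0]
width: 0.0263
finger_force: 30.3
```

Request:
{"fn": "apply_moves", "kwargs": {
  "steps": [
    {"dx": 0.0,"dy": 0.0,"dz": 0.0,"yaw": 0.0},
    {"dx": 0.0,"dy": 0.0,"dz": 0.0,"yaw": 0.0},
    {"dx": 0.0,"dy": 0.0,"dz": 0.0,"yaw": 0.0},
    {"dx": 0.0,"dy": 0.0,"dz": 0.3,"yaw": 0.0},
    {"dx": 0.0,"dy": 0.0,"dz": 0.7,"yaw": 0.0},
    {"dx": 0.0,"dy": 0.0,"dz": 0.8,"yaw": 0.0},
    {"dx": -0.3,"dy": 0.3,"dz": 0.8,"yaw": 0.0},
    {"dx": -0.4,"dy": 0.7,"dz": 0.2,"yaw": 0.0},
    {"dx": -0.4,"dy": 1.0,"dz": 0.0,"yaw": 0.0},
    {"dx": -0.3,"dy": 1.0,"dz": 0.0,"yaw": 0.0}
  ],
  "grip": 0.65
}}

```text
time_s: 25.5
eef_pos: [0.5172, -0.0051, 0.1668]
orientation: [[-0.996, 0.094, 0.001], [0.094, 0.996, 0.0], [-0.001, 0.001, -1.0]]
contact_force: [1.3, 2.0, 0.2]
width: 0.0552
finger_force: 0.0
```

```bash
python3 look2.py w11 .574,-.126,.066,yellow,.04 .574,-.126,.047,white,.05
```

```text
tcp [0.5156 0.0013 0.1662] w 0.0553 t 25.55
.574,-.126,.066,yellow,.04 [(2572.5, array([ 0.5736, -0.1265]), 'dia', np.float64(19.1), 'rms', np.float64(0.15))]
.574,-.126,.047,white,.05 []
```

Request:
{"fn": "apply_moves", "kwargs": {
  "steps": [
    {"dx": -0.3,"dy": 1.0,"dz": 0.0,"yaw": 0.0},
    {"dx": 0.0,"dy": 1.0,"dz": 0.0,"yaw": 0.0},
    {"dx": 0.0,"dy": 1.0,"dz": 0.0,"yaw": 0.0},
    {"dx": 0.0,"dy": 1.0,"dz": 0.0,"yaw": 0.0},
    {"dx": 0.0,"dy": 1.0,"dz": 0.0,"yaw": 0.0},
    {"dx": 0.0,"dy": 1.0,"dz": 0.0,"yaw": 0.0},
    {"dx": 0.0,"dy": 1.0,"dz": 0.0,"yaw": 0.0},
    {"dx": 0.0,"dy": 1.0,"dz": 0.0,"yaw": 0.0},
    {"dx": 0.0,"dy": 0.1,"dz": 0.0,"yaw": 0.0},
    {"dx": 0.0,"dy": 0.0,"dz": 0.0,"yaw": 0.0}
  ]
}}

```text
time_s: 26.8
eef_pos: [0.5058, 0.3175, 0.166]
orientation: [[-0.996, 0.093, 0.0], [0.093, 0.996, -0.0], [-0.0, -0.0, -1.0]]
contact_force: [0.5, -0.4, 0.1]
width: 0.0557
finger_force: 0.0
```

```bash
python3 look2.py w12 .506,.319,.038,blue,.03 .504,.317,.019,red,.05
```

```text
tcp [0.506  0.3166 0.1659] w 0.0559 t 26.85
.506,.319,.038,blue,.03 [(6027.0, array([0.499 , 0.3188]), 'dia', np.float64(40.7), 'rms', np.float64(4.55)), (2457.0, array([0.5061, 0.3192]), 'dia', np.float64(18.6), 'rms', np.float64(0.12))]
.504,.317,.019,red,.05 [(42494.0, array([0.504 , 0.3167]), 'dia', np.float64(77.5), 'rms', np.float64(0.17))]
```

Request:
{"fn": "apply_moves", "kwargs": {
  "steps": [
    {"dx": 0.0,"dy": 0.06,"dz": -0.4,"yaw": 0.0},
    {"dx": 0.0,"dy": 0.0,"dz": -0.8,"yaw": 0.0},
    {"dx": 0.0,"dy": 0.0,"dz": -0.8,"yaw": 0.0},
    {"dx": 0.0,"dy": 0.0,"dz": -0.7,"yaw": 0.0},
    {"dx": 0.0,"dy": 0.0,"dz": -0.5,"yaw": 0.0},
    {"dx": 0.0,"dy": 0.0,"dz": -0.22,"yaw": 0.0},
    {"dx": 0.0,"dy": 0.0,"dz": -0.08,"yaw": 0.0},
    {"dx": 0.0,"dy": 0.0,"dz": 0.0,"yaw": 0.0},
    {"dx": 0.0,"dy": 0.0,"dz": 0.0,"yaw": 0.0}
  ]
}}

```text
time_s: 27.98
eef_pos: [0.5062, 0.3207, 0.0266]
orientation: [[-0.996, 0.094, 0.001], [0.094, 0.996, 0.001], [-0.001, 0.001, -1.0]]
contact_force: [0.8, -0.6, -0.1]
width: 0.0555
finger_force: 0.0
```

Request:
{"fn": "apply_moves", "kwargs": {
  "steps": [
    {"dx": 0.0,"dy": 0.0,"dz": 0.0,"yaw": 0.0},
    {"dx": 0.0,"dy": 0.0,"dz": 0.0,"yaw": 0.0},
    {"dx": 0.0,"dy": 0.0,"dz": 0.0,"yaw": 0.0},
    {"dx": 0.0,"dy": 0.0,"dz": 0.0,"yaw": 0.0},
    {"dx": 0.0,"dy": 0.0,"dz": 0.0,"yaw": 0.0}
  ],
  "grip": 0.0,
  "grip_force": 30
}}

```text
time_s: 28.6
eef_pos: [0.5059, 0.3207, 0.0264]
orientation: [[-0.996, 0.093, 0.001], [0.093, 0.996, 0.001], [-0.001, 0.001, -1.0]]
contact_force: [-2.7, -0.7, 6.0]
width: 0.0264
finger_force: 29.4
```

Request:
{"fn": "apply_moves", "kwargs": {
  "steps": [
    {"dx": 0.0,"dy": 0.0,"dz": 0.2,"yaw": 0.0},
    {"dx": 0.0,"dy": 0.0,"dz": 0.7,"yaw": 0.0},
    {"dx": 0.0,"dy": 0.0,"dz": 0.8,"yaw": 0.0},
    {"dx": 0.0,"dy": -0.3,"dz": 0.8,"yaw": 0.0},
    {"dx": 0.0,"dy": -0.7,"dz": 0.7,"yaw": 0.0},
    {"dx": 0.0,"dy": -1.0,"dz": 0.0,"yaw": 0.0},
    {"dx": 0.0,"dy": -1.0,"dz": 0.0,"yaw": 0.0},
    {"dx": 0.0,"dy": -1.0,"dz": 0.0,"yaw": 0.0},
    {"dx": 0.0,"dy": -1.0,"dz": 0.0,"yaw": 0.0},
    {"dx": 0.0,"dy": -1.0,"dz": 0.0,"yaw": 0.0}
  ]
}}

```text
time_s: 29.85
eef_pos: [0.5054, 0.079, 0.1539]
orientation: [[-0.996, 0.094, 0.0], [0.094, 0.996, 0.0], [-0.0, 0.0, -1.0]]
contact_force: [1.0, 0.5, -0.9]
width: 0.0266
finger_force: 29.6
```

Request:
{"fn": "apply_moves", "kwargs": {
  "steps": [
    {"dx": -0.1,"dy": -1.0,"dz": 0.0,"yaw": 0.0},
    {"dx": -0.1,"dy": -1.0,"dz": 0.0,"yaw": 0.0},
    {"dx": -0.1,"dy": -1.0,"dz": 0.0,"yaw": 0.0},
    {"dx": -0.1,"dy": -1.0,"dz": 0.0,"yaw": 0.0},
    {"dx": -0.1,"dy": -1.0,"dz": 0.0,"yaw": 0.0},
    {"dx": -0.1,"dy": -1.0,"dz": 0.0,"yaw": 0.0},
    {"dx": 0.0,"dy": -1.0,"dz": 0.0,"yaw": 0.0},
    {"dx": 0.0,"dy": -1.0,"dz": 0.0,"yaw": 0.0},
    {"dx": 0.0,"dy": -0.7,"dz": 0.0,"yaw": 0.0},
    {"dx": 0.0,"dy": -0.2,"dz": 0.0,"yaw": 0.0}
  ]
}}

```text
time_s: 31.1
eef_pos: [0.481, -0.2775, 0.1538]
orientation: [[-0.995, 0.097, -0.0], [0.097, 0.995, -0.001], [0.0, -0.001, -1.0]]
contact_force: [0.1, -0.1, -1.4]
width: 0.0259
finger_force: 29.7
```

Request:
{"fn": "apply_moves", "kwargs": {
  "steps": [
    {"dx": 0.0,"dy": 0.0,"dz": -0.3,"yaw": 0.0},
    {"dx": 0.0,"dy": 0.0,"dz": -0.7,"yaw": 0.0},
    {"dx": 0.0,"dy": 0.0,"dz": -0.8,"yaw": 0.0},
    {"dx": 0.0,"dy": 0.0,"dz": -0.6,"yaw": 0.0},
    {"dx": 0.0,"dy": 0.0,"dz": -0.2,"yaw": 0.0},
    {"dx": 0.0,"dy": 0.0,"dz": 0.0,"yaw": 0.0},
    {"dx": 0.0,"dy": 0.0,"dz": 0.0,"yaw": 0.0}
  ]
}}

```text
time_s: 31.98
eef_pos: [0.4824, -0.2756, 0.0505]
orientation: [[-0.996, 0.093, 0.001], [0.093, 0.996, -0.0], [-0.002, -0.0, -1.0]]
contact_force: [-0.4, -0.5, -1.0]
width: 0.0262
finger_force: 29.7
```

```bash
python3 look2.py w13 .482,-.3186,.019,blue,.06
```

```text
tcp [ 0.4823 -0.2757  0.0506] w 0.0265 t 32.025
.482,-.3186,.019,blue,.06 [(13728.0, array([ 0.482 , -0.3179]), 'dia', np.float64(75.3), 'rms', np.float64(9.47)), (4760.5, array([ 0.5067, -0.2783]), 'dia', np.float64(26.0), 'rms', np.float64(0.13))]
```

View pics/w13.png

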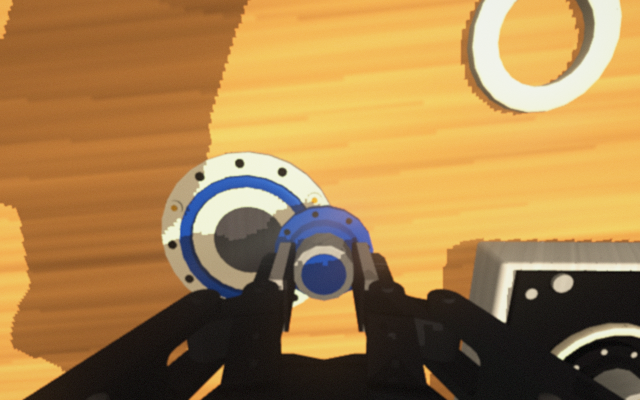

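I undershot in y: the blue driver hovers at (323,270) beside the collar at (250,235), held well. Remaining shift is -43 mm in y.

Request:
{"fn": "apply_moves", "kwargs": {
  "steps": [
    {"dx": 0.0,"dy": -0.4,"dz": 0.0,"yaw": 0.0},
    {"dx": 0.0,"dy": -0.5,"dz": 0.0,"yaw": 0.0},
    {"dx": 0.0,"dy": -0.17,"dz": 0.0,"yaw": 0.0},
    {"dx": 0.0,"dy": 0.0,"dz": 0.0,"yaw": 0.0},
    {"dx": 0.0,"dy": 0.0,"dz": -0.25,"yaw": 0.0},
    {"dx": 0.0,"dy": 0.0,"dz": -0.2,"yaw": 0.0},
    {"dx": 0.0,"dy": 0.0,"dz": -0.1,"yaw": 0.0},
    {"dx": 0.0,"dy": 0.0,"dz": 0.0,"yaw": 0.0},
    {"dx": 0.0,"dy": 0.0,"dz": 0.0,"yaw": 0.0}
  ]
}}

```text
time_s: 33.15
eef_pos: [0.4817, -0.3184, 0.0278]
orientation: [[-0.996, 0.093, 0.0], [0.093, 0.996, -0.0], [-0.0, -0.0, -1.0]]
contact_force: [-0.3, -0.7, -0.9]
width: 0.0264
finger_force: 29.7
```

Request:
{"fn": "apply_moves", "kwargs": {
  "steps": [
    {"dx": 0.0,"dy": 0.0,"dz": -0.03,"yaw": 0.0},
    {"dx": 0.0,"dy": 0.0,"dz": -0.02,"yaw": 0.0},
    {"dx": 0.0,"dy": 0.0,"dz": 0.0,"yaw": 0.0},
    {"dx": 0.0,"dy": 0.0,"dz": 0.0,"yaw": 0.0}
  ]
}}

```text
time_s: 33.65
eef_pos: [0.4818, -0.3185, 0.0263]
orientation: [[-0.996, 0.094, 0.001], [0.094, 0.996, 0.0], [-0.001, 0.0, -1.0]]
contact_force: [-1.2, 1.2, 5.8]
width: 0.0266
finger_force: 30.2
```

Request:
{"fn": "apply_moves", "kwargs": {
  "steps": [
    {"dx": 0.0,"dy": 0.0,"dz": 0.0,"yaw": 0.0},
    {"dx": 0.0,"dy": 0.0,"dz": 0.0,"yaw": 0.0},
    {"dx": 0.0,"dy": 0.0,"dz": 0.0,"yaw": 0.0},
    {"dx": 0.0,"dy": 0.0,"dz": 0.3,"yaw": 0.0},
    {"dx": 0.0,"dy": 0.0,"dz": 0.7,"yaw": 0.0},
    {"dx": 0.0,"dy": 0.0,"dz": 0.8,"yaw": 0.0},
    {"dx": 0.0,"dy": 0.3,"dz": 0.8,"yaw": 0.0},
    {"dx": 0.0,"dy": 0.7,"dz": 0.7,"yaw": 0.0},
    {"dx": 0.0,"dy": 1.0,"dz": 0.0,"yaw": 0.0},
    {"dx": 0.1,"dy": 1.0,"dz": 0.0,"yaw": 0.0}
  ],
  "grip": 0.65
}}

```text
time_s: 34.9
eef_pos: [0.4857, -0.1976, 0.159]
orientation: [[-0.996, 0.094, 0.002], [0.094, 0.996, -0.0], [-0.002, 0.0, -1.0]]
contact_force: [-0.0, 0.5, -0.5]
width: 0.0553
finger_force: 0.0
```

```bash
python3 look2.py w14 .482,-.3186,.038,blue,.04 .482,-.3186,.019,blue,.06
```

```text
tcp [ 0.4865 -0.1911  0.1583] w 0.0553 t 34.95
.482,-.3186,.038,blue,.04 [(35935.5, array([ 0.478 , -0.3109]), 'dia', np.float64(71.6), 'rms', np.float64(1.07))]
.482,-.3186,.019,blue,.06 [(42558.5, array([ 0.4825, -0.3188]), 'dia', np.float64(77.6), 'rms', np.float64(0.22))]
```

Request:
{"fn": "apply_moves", "kwargs": {
  "steps": [
    {"dx": 0.25,"dy": 1.0,"dz": 0.0,"yaw": 0.0},
    {"dx": 0.3,"dy": 1.0,"dz": 0.0,"yaw": 0.0},
    {"dx": 0.3,"dy": 1.0,"dz": 0.0,"yaw": 0.0},
    {"dx": 0.3,"dy": 1.0,"dz": 0.0,"yaw": 0.0},
    {"dx": 0.3,"dy": 1.0,"dz": 0.0,"yaw": 0.0},
    {"dx": 0.3,"dy": 1.0,"dz": 0.0,"yaw": 0.0},
    {"dx": 0.2,"dy": 1.0,"dz": 0.0,"yaw": 0.0},
    {"dx": 0.1,"dy": 0.7,"dz": 0.0,"yaw": 0.0},
    {"dx": 0.0,"dy": 0.25,"dz": 0.0,"yaw": 0.0},
    {"dx": 0.0,"dy": 0.0,"dz": 0.0,"yaw": 0.0}
  ]
}}

```text
time_s: 36.2
eef_pos: [0.5675, 0.1193, 0.1579]
orientation: [[-0.996, 0.093, 0.0], [0.093, 0.996, -0.0], [-0.0, -0.0, -1.0]]
contact_force: [-0.1, -1.0, 0.1]
width: 0.0555
finger_force: 0.0
```

```bash
python3 look2.py w15 .568,.12,.032,red,.03
```

```text
tcp [0.5675 0.1182 0.1579] w 0.0553 t 36.25
.568,.12,.032,red,.03 [(9694.5, array([0.5621, 0.1202]), 'dia', np.float64(45.9), 'rms', np.float64(5.58)), (2779.5, array([0.5682, 0.1199]), 'dia', np.float64(19.8), 'rms', np.float64(0.11))]
```

Request:
{"fn": "apply_moves", "kwargs": {
  "steps": [
    {"dx": 0.02,"dy": 0.03,"dz": -0.4,"yaw": 0.0},
    {"dx": 0.0,"dy": 0.0,"dz": -0.8,"yaw": 0.0},
    {"dx": 0.0,"dy": 0.0,"dz": -0.8,"yaw": 0.0},
    {"dx": 0.0,"dy": 0.0,"dz": -0.7,"yaw": 0.0},
    {"dx": 0.0,"dy": 0.0,"dz": -0.42,"yaw": 0.0},
    {"dx": 0.0,"dy": 0.0,"dz": -0.22,"yaw": 0.0},
    {"dx": 0.0,"dy": 0.0,"dz": -0.08,"yaw": 0.0},
    {"dx": 0.0,"dy": 0.0,"dz": 0.0,"yaw": 0.0},
    {"dx": 0.0,"dy": 0.0,"dz": 0.0,"yaw": 0.0}
  ]
}}

```text
time_s: 37.38
eef_pos: [0.569, 0.121, 0.0217]
orientation: [[-0.996, 0.093, 0.001], [0.093, 0.996, 0.001], [-0.001, 0.001, -1.0]]
contact_force: [0.9, -0.2, -0.8]
width: 0.0556
finger_force: 0.0
```

Request:
{"fn": "apply_moves", "kwargs": {
  "steps": [
    {"dx": 0.0,"dy": 0.0,"dz": 0.0,"yaw": 0.0},
    {"dx": 0.0,"dy": 0.0,"dz": 0.0,"yaw": 0.0},
    {"dx": 0.0,"dy": 0.0,"dz": 0.0,"yaw": 0.0},
    {"dx": 0.0,"dy": 0.0,"dz": 0.0,"yaw": 0.0},
    {"dx": 0.0,"dy": 0.0,"dz": 0.0,"yaw": 0.0}
  ],
  "grip": 0.0,
  "grip_force": 30
}}

```text
time_s: 38.0
eef_pos: [0.5687, 0.1209, 0.0215]
orientation: [[-0.996, 0.093, 0.001], [0.093, 0.996, 0.0], [-0.001, 0.0, -1.0]]
contact_force: [-1.4, 0.4, 5.0]
width: 0.0262
finger_force: 29.4
```

Request:
{"fn": "apply_moves", "kwargs": {
  "steps": [
    {"dx": 0.0,"dy": 0.0,"dz": 0.2,"yaw": 0.0},
    {"dx": 0.0,"dy": 0.0,"dz": 0.7,"yaw": 0.0},
    {"dx": 0.0,"dy": 0.2,"dz": 0.8,"yaw": 0.0},
    {"dx": -0.3,"dy": 0.7,"dz": 0.8,"yaw": 0.0},
    {"dx": -0.4,"dy": 1.0,"dz": 0.0,"yaw": 0.0},
    {"dx": -0.4,"dy": 1.0,"dz": 0.0,"yaw": 0.0},
    {"dx": -0.3,"dy": 1.0,"dz": 0.0,"yaw": 0.0},
    {"dx": -0.2,"dy": 0.7,"dz": 0.0,"yaw": 0.0},
    {"dx": 0.0,"dy": 0.3,"dz": 0.0,"yaw": 0.0},
    {"dx": 0.0,"dy": 0.0,"dz": 0.0,"yaw": 0.0}
  ]
}}

```text
time_s: 39.25
eef_pos: [0.5047, 0.3168, 0.1209]
orientation: [[-0.996, 0.093, 0.0], [0.093, 0.996, -0.0], [-0.0, -0.0, -1.0]]
contact_force: [0.6, -0.3, -1.1]
width: 0.0265
finger_force: 29.6
```

Request:
{"fn": "apply_moves", "kwargs": {
  "steps": [
    {"dx": 0.0,"dy": 0.0,"dz": -0.4,"yaw": 0.0},
    {"dx": 0.0,"dy": 0.0,"dz": -0.7,"yaw": 0.0},
    {"dx": 0.0,"dy": 0.0,"dz": -0.5,"yaw": 0.0},
    {"dx": 0.0,"dy": 0.0,"dz": -0.2,"yaw": 0.0},
    {"dx": 0.0,"dy": 0.0,"dz": 0.0,"yaw": 0.0},
    {"dx": 0.0,"dy": 0.0,"dz": 0.0,"yaw": 0.0}
  ]
}}

```text
time_s: 40.0
eef_pos: [0.5051, 0.317, 0.0496]
orientation: [[-0.996, 0.094, 0.001], [0.094, 0.996, 0.001], [-0.001, 0.001, -1.0]]
contact_force: [-0.4, -0.6, -0.7]
width: 0.0264
finger_force: 29.6
```

```bash
python3 look2.py w16 .504,.3167,.019,red,.06
```

```text
tcp [0.5051 0.3171 0.0498] w 0.0262 t 40.05
.504,.3167,.019,red,.06 [(7556.5, array([0.5076, 0.3172]), 'dia', np.float64(45.3), 'rms', np.float64(6.85)), (7462.5, array([0.5034, 0.317 ]), 'dia', np.float64(74.1), 'rms', np.float64(3.17)), (4909.5, array([0.5269, 0.3145]), 'dia', np.float64(26.4), 'rms', np.float64(0.13))]
```

Request:
{"fn": "apply_moves", "kwargs": {
  "steps": [
    {"dx": 0.0,"dy": 0.0,"dz": -0.25,"yaw": 0.0},
    {"dx": 0.0,"dy": 0.0,"dz": -0.17,"yaw": 0.0},
    {"dx": 0.0,"dy": 0.0,"dz": -0.08,"yaw": 0.0},
    {"dx": 0.0,"dy": 0.0,"dz": -0.03,"yaw": 0.0},
    {"dx": 0.0,"dy": 0.0,"dz": 0.0,"yaw": 0.0},
    {"dx": 0.0,"dy": 0.0,"dz": 0.0,"yaw": 0.0}
  ]
}}

```text
time_s: 40.8
eef_pos: [0.5046, 0.3169, 0.0278]
orientation: [[-0.996, 0.094, 0.001], [0.094, 0.996, 0.0], [-0.0, 0.0, -1.0]]
contact_force: [0.7, 0.1, -0.7]
width: 0.0265
finger_force: 29.7
```

Request:
{"fn": "apply_moves", "kwargs": {
  "steps": [
    {"dx": 0.0,"dy": 0.0,"dz": -0.02,"yaw": 0.0},
    {"dx": 0.0,"dy": 0.0,"dz": -0.01,"yaw": 0.0},
    {"dx": 0.0,"dy": 0.0,"dz": 0.0,"yaw": 0.0},
    {"dx": 0.0,"dy": 0.0,"dz": 0.0,"yaw": 0.0}
  ]
}}

```text
time_s: 41.3
eef_pos: [0.5047, 0.3169, 0.0275]
orientation: [[-0.996, 0.094, 0.0], [0.094, 0.996, 0.001], [-0.0, 0.001, -1.0]]
contact_force: [-2.1, -1.7, 6.5]
width: 0.026
finger_force: 30.3
```

Contact made; release, rise and retreat, then a final check.

Request:
{"fn": "apply_moves", "kwargs": {
  "steps": [
    {"dx": 0.0,"dy": 0.0,"dz": 0.0,"yaw": 0.0},
    {"dx": 0.0,"dy": 0.0,"dz": 0.0,"yaw": 0.0},
    {"dx": 0.0,"dy": 0.0,"dz": 0.0,"yaw": 0.0},
    {"dx": 0.0,"dy": 0.0,"dz": 0.3,"yaw": 0.0},
    {"dx": 0.0,"dy": 0.0,"dz": 0.7,"yaw": 0.0},
    {"dx": 0.0,"dy": 0.0,"dz": 0.8,"yaw": 0.0},
    {"dx": -0.3,"dy": 0.2,"dz": 0.8,"yaw": 0.0},
    {"dx": -0.6,"dy": 0.4,"dz": 0.8,"yaw": 0.0},
    {"dx": -0.6,"dy": 0.8,"dz": 0.6,"yaw": 0.0},
    {"dx": -0.5,"dy": 0.8,"dz": 0.0,"yaw": 0.0}
  ],
  "grip": 0.65
}}

```text
time_s: 42.55
eef_pos: [0.4247, 0.4065, 0.1899]
orientation: [[-0.996, 0.094, 0.003], [0.094, 0.996, 0.004], [-0.003, 0.005, -1.0]]
contact_force: [1.2, 0.5, -0.2]
width: 0.0554
finger_force: 0.0
```

Request:
{"fn": "apply_moves", "kwargs": {
  "steps": [
    {"dx": -0.5,"dy": 1.0,"dz": 0.0,"yaw": 0.0},
    {"dx": -0.5,"dy": 1.0,"dz": 0.0,"yaw": 0.0},
    {"dx": -0.4,"dy": 1.0,"dz": 0.0,"yaw": 0.0},
    {"dx": -0.2,"dy": 0.5,"dz": 0.0,"yaw": 0.0},
    {"dx": 0.0,"dy": 0.0,"dz": 0.0,"yaw": 0.0},
    {"dx": 0.0,"dy": 0.0,"dz": 0.0,"yaw": 0.0}
  ]
}}

```text
time_s: 43.3
eef_pos: [0.3621, 0.5427, 0.1866]
orientation: [[-0.995, 0.096, 0.001], [0.096, 0.995, -0.001], [-0.001, -0.001, -1.0]]
contact_force: [1.2, -0.2, 0.8]
width: 0.0552
finger_force: 0.0
```

```bash
python3 - <<'E'
from fit import *
a=snapshot("top");b=snapshot("side");save("top9",a);save("side9",b)
for n in ["top","side"]:
    m=camera_model(n);np.savez(f"pics/{n}9",V=np.array(m["view"]),fx=m["fx"],fy=m["fy"],cx=m["cx"],cy=m["cy"])
    for c,z,col in [((.504,.317),.038,"red"),((.482,-.319),.038,"blue"),((.574,-.126),.066,"yellow")]: print(n,col,circ(n+"9",c,z,col,.045))
    for r in place_of(n,"bottle")[:1]: print("bottle",r["at"],ray(m,r["at"],0))
A=cv2.imread("pics/top9.png")[110:300,130:530];B=cv2.imread("pics/side9.png")[120:380,220:460]
A=cv2.resize(A,(800,380),interpolation=cv2.INTER_CUBIC)[:,:,:];B=cv2.resize(B,(554,600),interpolation=cv2.INTER_CUBIC)
cv2.imwrite("pics/top9c.png",A);cv2.imwrite("pics/side9c.png",B)
E
```

```text
top red [(41786.5, array([0.5041, 0.3118]), 'dia', np.float64(76.9), 'rms', np.float64(0.35))]
top blue [(41774.5, array([ 0.4828, -0.3136]), 'dia', np.float64(76.9), 'rms', np.float64(0.34))]
top yellow [(2238.5, array([ 0.5742, -0.1265]), 'dia', np.float64(17.8), 'rms', np.float64(0.29))]
bottle [332.9, 141.1] [0.73460159 0.00282938 0.        ]
side red [(7718.0, array([0.5071, 0.2953]), 'dia', np.float64(62.9), 'rms', np.float64(6.83)), (6702.0, array([0.4992, 0.2916]), 'dia', np.float64(40.2), 'rms', np.float64(5.97)), (2629.0, array([0.4989, 0.295 ]), 'dia', np.float64(65.9), 'rms', np.float64(2.42))]
side blue [(39378.5, array([ 0.4815, -0.3277]), 'dia', np.float64(74.7), 'rms', np.float64(0.39))]
side yellow [(2161.0, array([ 0.574 , -0.1268]), 'dia', np.float64(17.5), 'rms', np.float64(0.23))]
bottle [367.2, 211.8] [0.73835194 0.00712569 0.        ]
```

View pics/top9c.png

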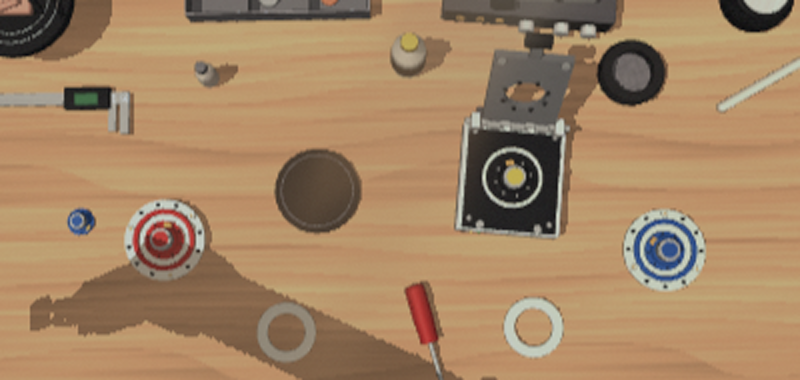

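View pics/side9c.png

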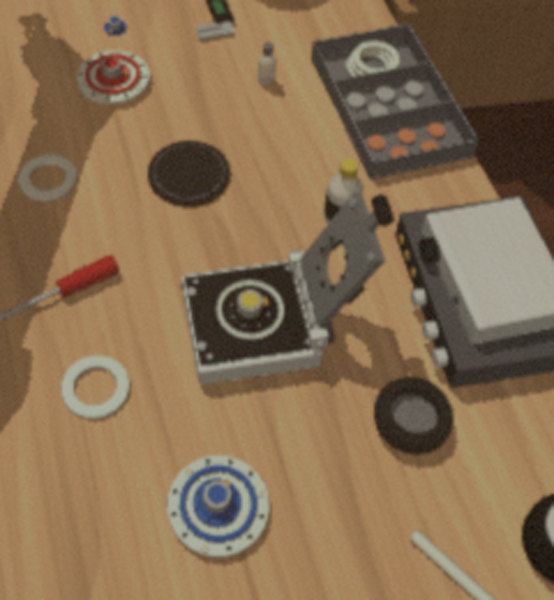

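The final pictures show all three drivers in place. Red is in the red collar (top crop 163,238), blue in the blue collar (668,250) and black with the yellow dot in the nest (513,177). The lid leans open at (528,85) and the bottle stands where it was at (408,55). Handing in.

```bash
python3 -c "
from rig import *
print(job_done())"
```

```text
the job is handed in; nothing more can be done
None
```

The job is handed in: the lid is open on its stop, the red, blue and black drivers are in the red baffle, blue baffle and clamshell nest, and the bottle was not disturbed (about 43 s of arm time).

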